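Thread a ruler out of a half-covered desk tray

TASK

The wooden ruler lies in the dark desk tray with both its ends under the tray's two fixed covers, and it is longer than the gap between them. Work it out through the gap at a slant, and finish while still holding it in the gripper, still and level in the air, well clear above the tray (all of it at least 10 cm above the covers). Leave the specimen cup and the note pad standing undisturbed on their covers.

Things in the scene. Friction and masses are not known exactly. Their poses are not given: they have to be found in the camera images.
- tray: Dark sheet-steel desk tray, fixed to the desk, 120 (x) x 440 (y) x 60 (z) mm. Origin: centre of its underside, on the desk; y along its length, z up. Floor 5 mm thick, walls 5 mm, inside 110 x 430 mm. From y=-110 to y=+110 mm it is open at the top (the gap, 220 mm long, side walls there only 34 mm high); from there to each end a fixed flat cover closes it, underside 55 mm and top 60 mm above the desk.
- ruler_center (a point): Centre (half-way up) of the wooden ruler, 24 (x) x 300 (y) x 16 (z) mm, about 70 g, loose, lying flat on the tray's floor roughly along the tray, its ends reaching under both covers; it can be slid some way along the trough, further under either cover. y along its length, z up.
- ruler_end_a (a point): Centre of the ruler's end face at its own +y, 150 mm from its centre.
- ruler_end_b (a point): Centre of the ruler's end face at its own -y, 150 mm from its centre.
- cup_center (a point): Centre (half-way up) of a clear specimen cup with a white lid, 58 mm across, 65 mm tall, loose, standing on one of the two covers (either one), about 172 mm from the tray's centre. It is in the way of a ruler leaving over that cover.
- pad_center (a point): Centre of a square paper note pad, 76 x 76 x 6 mm, loose, lying on the other cover; its top is 66 mm above the desk.
Mind the look-alikes: they are no part of the job. Leave any red look-alike of the part that bears cup_center alone.

How it is judged:
By the outcome, as a careful person would: the job done as asked, in the order asked, and still so for the second after the job is handed in, while the arm keeps its last pose, push and grip.
It also fails if it takes over 38 s, if anything falls off the work surface, if the arm or the gripper's body presses on something with over 40 N, if the wrist force passes 120 N, or if a joint passes its speed limit or range.

ROBOT

A 7-joint arm with a two-finger parallel gripper is mounted at the origin on a cart in front of the work surface, level with it; the furniture and walls round the work are solid. World frame = base frame: x ahead of the robot, y to its left, z up, the work surface at z = 0. Lengths are in m, angles in rad, forces in N, time in s.
With the tool pointing down it reaches from about 0.4 to 0.85 m from the base axis. Payload 4.5 kg.
Tool frame: the origin (TCP) lies at the very end of the fingers, on their centre line; the grasp point (between the pads) lies 19 mm behind it; z points along the fingers, x is the direction in which the jaws open and shut, and the axes are right-handed (so a half turn about z gives the same grasp; the last joint's range is limited). The gripper opens to 88 mm and grips with 3 to 60 N. Pads are 18 mm wide; open, the fingers measure 123 mm over their backs; the gripper's body (75 mm by 187 mm) begins 45 mm behind the grasp point.
Start: joints at [1.308, 0.689, -0.195, 1.565, 0.157, 0.902, -0.215], TCP at [0.183, -0.598, 0.239] pointing down, gripper open.
Joint ranges: [-3.01, 3.01], [-0.46, 2.08], [-1.47, 1.51], [0.13, 2.56], [-1, 4.14], [0.04, 2.09], [-2.66, 2.66]. Speed limits (rad/s): [2.57, 2.57, 3.14, 3.14, 3.14, 3.14, 3.14].

INTERFACE

Orientations are given as a rotation vector (axis times angle).
In Python, from bench import reach, servo_line, movej, open_jaws, close, sleep, inverse_kinematics, get_obs, read_camera, calibration, MotionError, job_done gives the robot as it stands. Calls block until the motion is done:
- reach(position, orientation): joint-space move of the TCP to a pose.
- servo_line(position, rate=0.15, ori=None): straight line of the TCP; ori=None keeps the orientation; rate is the mean speed in m/s.
- movej(angles): joint-space move.
- open_jaws() and close(): open the fingers fully, or close them until they stop; the grip force is fixed at half the most.
- sleep(seconds).
- inverse_kinematics(position, orientation): joint angles nearest the present ones, or None.
- get_obs(): the state.
- read_camera(name): name is "scene" or "top"; returns the picture (384x512x3 uint8, red, green, blue); there is no depth.
- calibration(name): a dict with "fx", "fy", "cx", "cy" (pixels), "eye" and "rotation" of the camera in the world. Camera axes: x right, y up, looking along -z (the intrinsics and any distortion apply to the point x, -y, -z); pixel columns grow to the right and rows downward; lengths in m; the calibration is good to about 2 mm. A picture is of the moment at which its call begins. calibration takes no time and is no camera call.
A pose or a line that the arm cannot do raises MotionError and nothing moves.
- job_done(): hands the job in, once; it reports no verdict.
The state is a dict: "time": time; "joint_positions": joint angles; "qd": joint speeds; "joint_torque": joint torques, N m; "tcp_pos": TCP position; "tool_rot": TCP orientation; "contact_force": force on the tool from outside, world axes, zero at the start; "moment": the same for the moment, N m; "grip_width": opening from 0.0 (shut) to 1.0 (fully open).
Only numpy, scipy, OpenCV 4.12 (cv2) and the standard library are available. Lean on these libraries where they do the work, as an engineer would, in place of code of your own. Each camera call takes 0.05 s, during which the arm holds its last target.

## Working session

There is one attempt and no reset: what is moved stays moved. The work goes in short steps, each a Python script; the robot and the scene stay as the last script left them, time stands still between calls to the robot, and variables do not carry over. Pictures are saved under pics/ and viewed, and the job is handed in when it is done.

```bash
ls; mkdir -p pics; python3 - <<'E'
from bench import *
import cv2
for n in("scene","top"):
    im=read_camera(n); cv2.imwrite(f"pics/{n}0.png",im[:,:,::-1]); print(n,calibration(n))
o=get_obs(); print(o)
E
```

```text
pics
scene {'fx': 444.493156032295, 'fy': 444.493156032295, 'cx': 251.61003215985443, 'cy': 185.58351224574366, 'eye': array([-0.03715013,  0.66156486,  0.79839575]), 'rotation': array([ 0.40541814, -1.080323  , -2.26578816])}
top {'fx': 377.84498539857657, 'fy': 377.84498539857657, 'cx': 252.23160007774734, 'cy': 187.34233083530984, 'eye': array([ 0.41117116, -0.01872388,  0.93204772]), 'rotation': array([ 0.10393766, -0.09987587, -1.55020017])}
{'time': 0.1, 'joint_positions': array([ 1.30780908,  0.68990824, -0.19453941,  1.56620885,  0.15726886,
        0.90252314, -0.21515559]), 'qd': array([-0.00200333, -0.00225079, -0.0007405 , -0.00215364,  0.00017313,
       -0.00056468,  0.00063103]), 'joint_torque': array([-3.08663890e-03, -5.28500104e+01, -1.27171721e+00, -1.53836507e+01,
       -5.26414113e-02,  1.99592912e-03,  5.71063777e-05]), 'tcp_pos': array([ 0.18259119, -0.59714459,  0.23799397]), 'tool_rot': array([-2.52474115e+00,  1.86802700e+00,  2.17218090e-03]), 'contact_force': array([-1.47689014,  0.62404349,  0.7343992 ]), 'moment': array([-0.04624845, -0.03665113,  0.05182168]), 'grip_width': 1.0028180098846393}
```

View pics/scene0.png

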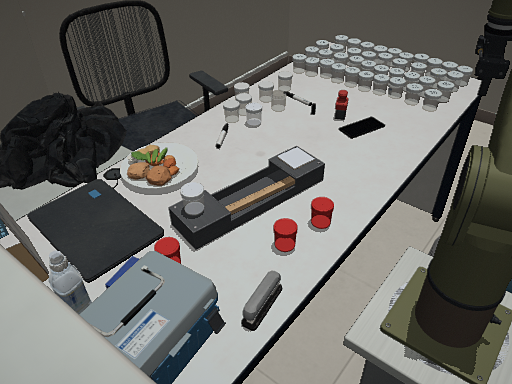

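View pics/top0.png

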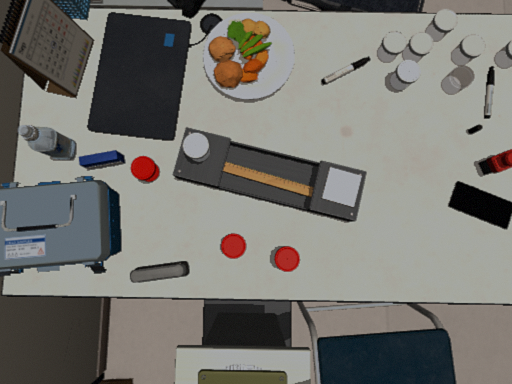

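The covers with their items are visible: the clear cup is on the left (+y) cover, about px (196,147) in the top view. The pad is on the right (−y) cover, about (343,187), and the ruler lies between, (224,167)–(312,190). Next I'll measure them.

```bash
cat > h.py <<'E'
import numpy as np, cv2
from bench import *
from scipy.spatial.transform import Rotation as R
def ray(n,u,v):
    c=calibration(n); d=np.array([(u-c['cx'])/c['fx'],-(v-c['cy'])/c['fy'],-1.])
    return np.array(c['eye']),R.from_rotvec(c['rotation']).apply(d)
def onz(n,u,v,z):
    e,d=ray(n,u,v); return e+d*(z-e[2])/d[2]
def proj(n,p):
    c=calibration(n); q=R.from_rotvec(c['rotation']).inv().apply(np.array(p)-c['eye'])
    return np.array([c['cx']+c['fx']*q[0]/-q[2], c['cy']-c['fy']*q[1]/-q[2]])
def tri(u1,u2):
    e1,d1=ray('top',*u1);e2,d2=ray('scene',*u2)
    s=np.linalg.lstsq(np.c_[d1,-d2],e2-e1,rcond=None)[0]
    a,b=e1+d1*s[0],e2+d2*s[1]; return (a+b)/2,np.linalg.norm(a-b)
E
python3 - <<'E'
import cv2
t=cv2.imread('pics/top0.png'); s=cv2.imread('pics/scene0.png')
cv2.imwrite('pics/t1.png',cv2.resize(t[115:235,165:375],None,fx=3.8,fy=3.8,interpolation=cv2.INTER_CUBIC))
cv2.imwrite('pics/s1.png',cv2.resize(s[130:260,150:350],None,fx=4,fy=4,interpolation=cv2.INTER_CUBIC))
E
```

```text
(no output)
```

View pics/t1.png

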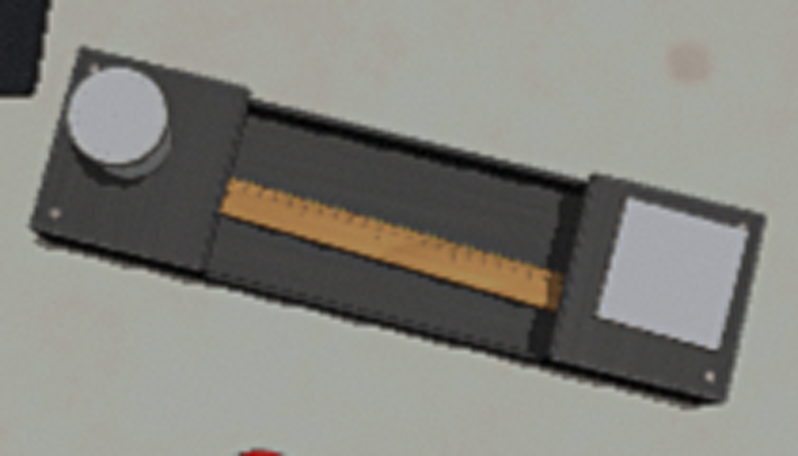

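View pics/s1.png

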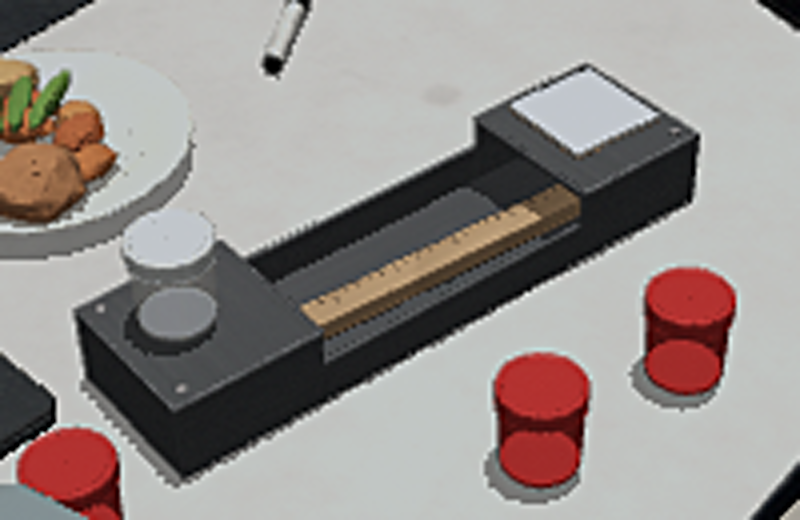

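The crops show these features. Cover corners in t1: left (82,47), (248,90), (205,272), (33,230); right (593,174), (765,215), (723,402), (550,358). The visible ruler runs (228,198)–(558,290), and the cup lid is centred at (118,117).

```bash
cat > m.py <<'E'
from h import *
t=cv2.imread('pics/top0.png'); 
f=lambda X,Y:((X+.5)/3.8-.5+165,(Y+.5)/3.8-.5+115)
cs=[(82,47),(248,90),(205,272),(33,230),(593,174),(765,215),(723,402),(550,358)]
# local tray coords (x,y) : +y = left(cup)
loc=np.array([(60,220),(60,110),(-60,110),(-60,220),(60,-110),(60,-220),(-60,-220),(-60,-110)])/1000.
P=np.array([onz('top',*f(*c),.06)[:2] for c in cs])
c0=P.mean(0); H=(loc-loc.mean(0)).T@(P-c0); th=np.arctan2(H[0,1]-H[1,0],H[0,0]+H[1,1])
Rm=np.array([[np.cos(th),-np.sin(th)],[np.sin(th),np.cos(th)]])
print('tray',c0,np.degrees(th)); print('resid mm',((loc@Rm.T+c0-P)*1e3).round(1).tolist())
hsv=cv2.cvtColor(t,cv2.COLOR_BGR2HSV)
m=cv2.inRange(hsv,(8,80,80),(28,255,255)); m[:120]=0;m[235:]=0;m[:,:200]=0;m[:,340:]=0
cn=max(cv2.findContours(m,0,2)[0],key=cv2.contourArea)
r=cv2.minAreaRect(cn); bp=cv2.boxPoints(r)
ab=np.array([onz('top',*p,.021)[:2] for p in bp]); print('ruler box tray-local mm',((ab-c0)@Rm*1e3).round(1).tolist())
ctr=onz('top',*r[0],.021); print('ruler vis centre',ctr, (ctr[:2]-c0)@Rm*1e3)
v=[ab[1]-ab[0],ab[2]-ab[1]]; v.sort(key=np.linalg.norm); d=v[1]; print('w,l',[np.linalg.norm(q) for q in v],'ruler dir',np.degrees(np.arctan2(d[1],d[0])), 'tray y dir',np.degrees(th)+90)
lid=onz('top',*f(118,117),.125)[:2]; print('cup',lid,(lid-c0)@Rm)
pad=np.mean([onz('top',*f(*c),.066)[:2] for c in[(627,197),(747,226),(719,349),(597,315)]],0); print('pad',pad,(pad-c0)@Rm)
g=lambda X,Y:((X+.5)/4-.5+150,(Y+.5)/4-.5+130)
for a,b in [((118,117),(169,238)),((765,215),(699,135)),((205,272),(325,333)),((550,358),(583,192))]:
    p,e=tri(f(*a),g(*b)); print('tri',p,e)
E
python3 m.py
```

```text
tray [ 0.55948325 -0.05506883] -13.013504885094338
resid mm [[0.4, 1.6], [1.4, -1.0], [-0.7, 2.6], [-0.1, 3.2], [1.3, -0.7], [0.3, -2.2], [-1.3, -3.0], [-1.3, -0.4]]
ruler box tray-local mm [[-15.1, 114.1], [10.1, 113.5], [0.5, -111.7], [-24.5, -110.4]]
ruler vis centre [ 0.5525669  -0.05260343  0.021     ] [-7.29387613  0.84465683]
w,l [np.float64(0.025200113731099427), np.float64(0.2254348184221862)] ruler dir -105.45635031398184 tray y dir 76.98649511490567
cup [0.60691178 0.1096449 ] [0.00912007 0.17116338]
pad [ 0.53120187 -0.22195903] [ 0.01002542 -0.16897238]
tri [0.60748004 0.11004757 0.12443438] 0.0010230446316168169
tri [ 0.54084592 -0.3225052  -0.01151812] 0.08992267954900866
tri [0.52725342 0.06354541 0.05804898] 0.0012619356867576712
tri [ 0.47818254 -0.14743986  0.06215288] 0.0019159707928571332
```

Measurements agree. The tray corners fit to about 3 mm, the cup lid triangulates to z=0.124, and the cup sits 171 mm from tray centre. The ruler lies 7 mm off-axis. The open fingers (123 mm) don't fit across the 110 mm trough, so I'll insert them yawed about 48°, close, and turn into alignment. IK check first.

```bash
cat >> h.py <<'E'
C0=np.array([0.5595,-0.0551]); TH=np.radians(-13.0)
RZ=np.array([[np.cos(TH),-np.sin(TH)],[np.sin(TH),np.cos(TH)]])
X=np.array([np.cos(TH),np.sin(TH),0.])
def W(x,y,z): return np.r_[RZ@[x,y]+C0,z]
def L(p): return np.r_[(np.array(p[:2])-C0)@RZ,p[2]]
def ori(alpha,beta=0,flip=0):   # deg; jaw angle in tray frame, slant (-y end up)
    s=TH+np.radians(alpha+180*flip)
    M=np.c_[[np.cos(s),np.sin(s),0],[np.sin(s),-np.cos(s),0],[0,0,-1.]]
    return (R.from_rotvec(-np.radians(beta)*X)*R.from_matrix(M)).as_rotvec()
def st(t=''):
    o=get_obs(); print(t,'t%.2f'%o['time'],'L(mm)',(L(o['tcp_pos'])*1e3).round(1),'F',RF(o['contact_force']).round(1),'M',np.round(o['moment'],2),'g%.3f'%o['grip_width'])
    return o
def RF(f): return np.r_[np.array(f[:2])@RZ,f[2]]
E
python3 - <<'E'
from h import *
for fl in (0,1):
  for a,b,p in [(-48,0,(-.003,-.035,.2)),(-48,0,(-.003,-.035,.009)),(0,0,(0,-.035,.012)),(0,0,(0,.07,.012)),(0,14,(0,.07,.04)),(0,14,(0,-.12,.1)),(0,0,(0,-.12,.25)),(48,0,(-.003,-.035,.009))]:
    q=inverse_kinematics(W(*p),ori(a,b,fl)); print(fl,a,b,p,None if q is None else np.round(q,2))
st()
E
```

```text
0 -48 0 (-0.003, -0.035, 0.2) [ 0.18  0.65 -0.17  1.82  0.16  0.69 -1.15]
0 -48 0 (-0.003, -0.035, 0.009) [ 0.11  0.96 -0.05  1.91  0.16  0.27 -1.14]
0 0 0 (0, -0.035, 0.012) [ 0.19  0.96 -0.18  1.9   0.49  0.33 -0.61]
0 0 0 (0, 0.07, 0.012) [-0.01  0.97 -0.16  1.85  0.39  0.36 -0.7 ]
0 0 14 (0, 0.07, 0.04) [-0.24  0.96  0.02  1.78  0.39  0.55 -0.8 ]
0 0 14 (0, -0.12, 0.1) [ 0.13  0.82 -0.07  1.89  0.59  0.55 -0.67]
0 0 0 (0, -0.12, 0.25) [ 0.5   0.61 -0.45  1.74  0.34  0.86 -0.33]
0 48 0 (-0.003, -0.035, 0.009) [ 0.27  0.98 -0.33  1.9   0.78  0.4  -0.05]
1 -48 0 (-0.003, -0.035, 0.2) [ 0.71  0.95 -1.26  1.79  0.98  1.19  1.22]
1 -48 0 (-0.003, -0.035, 0.009) [ 0.63  1.21 -1.05  1.88  1.33  0.98  1.  ]
1 0 0 (0, -0.035, 0.012) [-0.1   1.    0.32  1.91 -0.82  0.37 -2.51]
1 0 0 (0, 0.07, 0.012) [-0.34  1.03  0.43  1.86 -0.93  0.46 -2.61]
1 0 14 (0, 0.07, 0.04) [ 0.37  1.3  -1.26  1.74  1.36  1.47  1.62]
1 0 14 (0, -0.12, 0.1) [-0.32  0.98  0.77  1.91 -0.76  0.55 -2.51]
1 0 0 (0, -0.12, 0.25) [-0.13  0.66  0.62  1.78 -0.49  0.86 -2.64]
1 48 0 (-0.003, -0.035, 0.009) [-0.    0.97  0.14  1.91 -0.42  0.28 -2.05]
 t0.10 L(mm) [-245.3 -612.9  238. ] F [-1.6  0.3  0.7] M [-0.05 -0.04  0.05] g1.003
```

```bash
python3 - <<'E'
from h import *
reach(W(-.003,-.035,.13),ori(-48)); st('hover')
servo_line(W(-.003,-.035,.065),rate=.12); st()
for n in('scene','top'): cv2.imwrite(f'pics/{n}1.png',read_camera(n)[:,:,::-1])
import cv2
s=cv2.imread('pics/scene1.png'); t=cv2.imread('pics/top1.png')
cv2.imwrite('pics/c1.png',np.hstack([cv2.resize(s[100:280,150:350],(400,360)),cv2.resize(t[95:275,165:365],(400,360))]))
E
```

```text
hover t2.38 L(mm) [ -2.7 -36.5 130.1] F [0.  0.1 0.2] M [ 0.03 -0.01  0.03] g0.999
 t3.07 L(mm) [ -2.6 -35.1  65.3] F [ 0.4  0.4 -0.2] M [-0.02 -0.01  0.06] g0.999
```

View pics/c1.png

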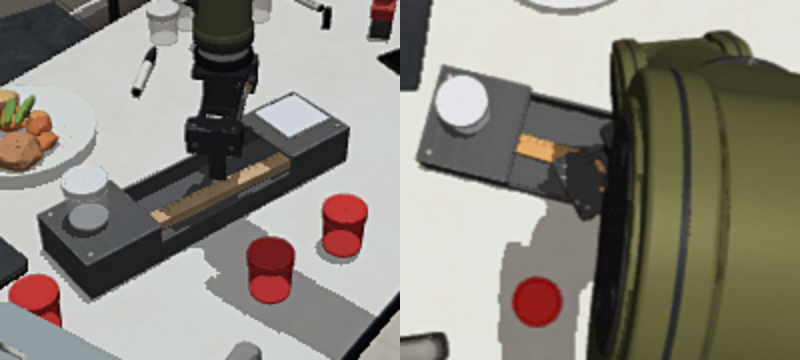

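The fingers hover diagonally over the ruler inside the gap, and the cup and pad are untouched. Now a guarded descent.

```bash
python3 - <<'E'
from h import *
for z in (.042,.030,.020,.009):
    servo_line(W(-.003,-.035,z),rate=.06); o=st(z)
    f=RF(o['contact_force'])
    if np.abs(f).max()>5: print('CONTACT'); break
for n in('scene','top'): cv2.imwrite(f'pics/{n}2.png',read_camera(n)[:,:,::-1])
s=cv2.imread('pics/scene2.png')
cv2.imwrite('pics/c2.png',cv2.resize(s[130:260,150:350],None,fx=4,fy=4,interpolation=cv2.INTER_CUBIC))
E
```

```text
0.042 t3.70 L(mm) [ -3.3 -35.   41.6] F [-0.5 -0.8  0.4] M [-0.04 -0.01  0.04] g1.000
0.03 t4.05 L(mm) [ -3.3 -35.   29.5] F [-0.4  0.   0.2] M [ 0.02 -0.03  0.02] g1.000
0.02 t4.37 L(mm) [ -3.4 -35.   19.5] F [-0.7  0.1 -0. ] M [ 0.03  0.   -0.03] g1.002
0.009 t4.70 L(mm) [ -3.4 -35.    8.5] F [ 0.2 -0.7 -0.3] M [0.01 0.   0.01] g1.000
```

View pics/c2.png

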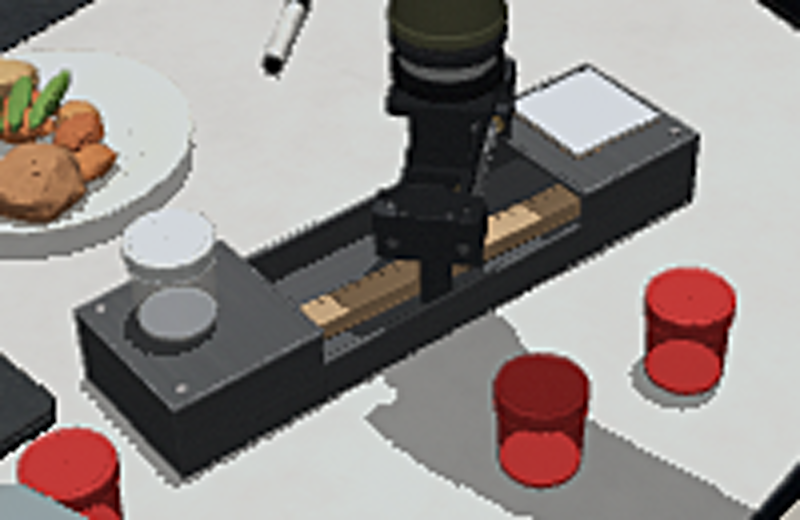

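The fingers went in with no contact and straddle the ruler near (437,280). Closing, then turning into alignment.

```bash
python3 - <<'E'
from h import *
close(); st('closed')
for a in (-38,-28,-20,-14,-8,-4,0):
    servo_line(W(-.003,-.035,.0095),rate=.05,ori=ori(a)); o=st(a)
    if np.abs(o['contact_force']).max()>25: print('HIGH'); break
for n in('scene','top'): cv2.imwrite(f'pics/{n}3.png',read_camera(n)[:,:,::-1])
s=cv2.imread('pics/scene3.png')
cv2.imwrite('pics/c3.png',cv2.resize(s[130:260,150:350],None,fx=4,fy=4,interpolation=cv2.INTER_CUBIC))
E
```

```text
closed t5.66 L(mm) [ -3.6 -34.7   9. ] F [-1.8 -0.2  1.7] M [0.23 0.28 0.5 ] g0.422
-38 t5.98 L(mm) [ -4.  -34.7   9.2] F [-2.   1.1 -0.1] M [0.42 0.42 0.51] g0.347
-28 t6.31 L(mm) [ -3.  -35.1   9.4] F [-0.5  0.9 -0.4] M [0.26 0.21 0.27] g0.301
-20 t6.60 L(mm) [ -2.6 -35.3   9.6] F [-0.6 -0.  -0.2] M [ 0.01 -0.04  0.08] g0.279
-14 t6.86 L(mm) [ -2.8 -35.1   9.5] F [0.3 0.2 0.1] M [-0.02 -0.02  0.04] g0.274
-8 t7.12 L(mm) [ -3.  -35.    9.5] F [-0.4 -0.2 -0.1] M [ 0.02 -0.03 -0.01] g0.278
-4 t7.37 L(mm) [ -3.1 -35.    9.5] F [-0.5 -0.5 -1.3] M [-0.07 -0.02  0.01] g0.278
0 t7.62 L(mm) [ -3.1 -35.    9.5] F [0.1 0.  0.3] M [ 0.02 -0.12  0.04] g0.276
```

View pics/c3.png

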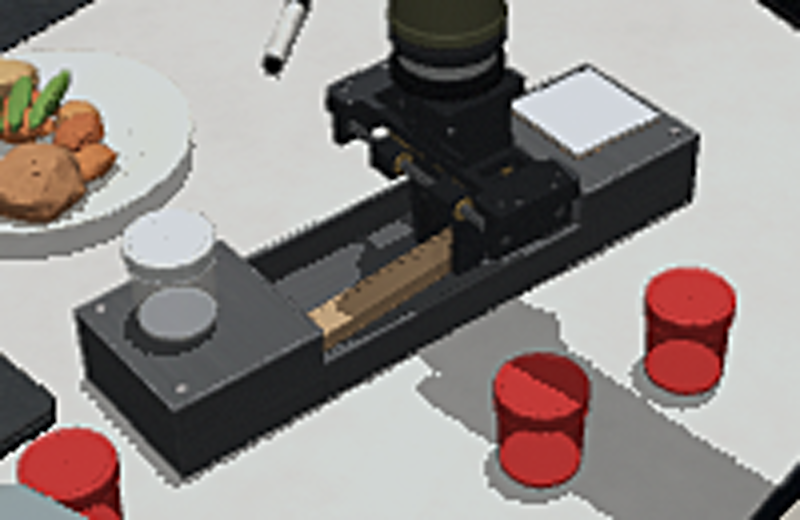

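The grip width is 24 mm, matching the ruler, and it is aligned with low forces. Next I lift slightly and slide it under the cup-side cover until it meets the end wall.

```bash
python3 - <<'E'
from h import *
servo_line(W(-.001,-.035,.0155),rate=.06); o=st('lift'); b=RF(o['contact_force'])
y=-.035
while y<.072:
    y+=.008; servo_line(W(0,y,.0155),rate=.05); o=get_obs(); f=RF(o['contact_force'])
    if abs(f[1])>4 or np.abs(f).max()>6: st('contact'); break
st('end')
for n in('scene','top'): cv2.imwrite(f'pics/{n}4.png',read_camera(n)[:,:,::-1])
s=cv2.imread('pics/scene4.png');t=cv2.imread('pics/top4.png')
cv2.imwrite('pics/c4.png',np.vstack([cv2.resize(s[130:230,150:350],None,fx=3,fy=3,interpolation=cv2.INTER_CUBIC),cv2.resize(t[130:230,165:365],None,fx=3,fy=3,interpolation=cv2.INTER_CUBIC)]))
E
```

```text
lift t7.97 L(mm) [ -0.4 -35.   16. ] F [ 0.2  0.5 -1. ] M [-0.03 -0.07 -0.  ] g0.278
contact t11.06 L(mm) [-1.9 36.5 14.7] F [ -1.7 -13.9  -0. ] M [-2.81  0.89  0.26] g0.278
end t11.06 L(mm) [-1.9 36.5 14.7] F [ -1.7 -13.9  -0. ] M [-2.81  0.89  0.26] g0.278
```

View pics/c4.png

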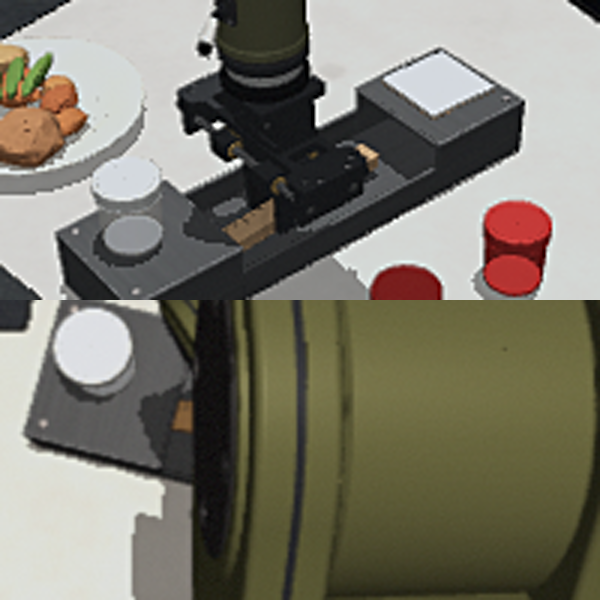

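The −y end is now visible free of the pad cover at about crop (370,153). The end wall was met at TCP y=36.5 mm, so I hold the ruler 28 mm from its centre. I check that by projection, back off 5 mm, and slant.

```bash
cat >> h.py <<'E'
D=.1785;Hh=.0045
def pose(yE,zE,b):
    r=np.radians(b); return W(0,yE-D*np.cos(r)+Hh*np.sin(r),zE+D*np.sin(r)+Hh*np.cos(r)),ori(0,b)
E
python3 - <<'E'
from h import *
print('expected end px in crop',(proj('scene',W(0,-.085,.026))-[150,130])*3)
servo_line(*[pose(.210,.010,0)[0]],rate=.05); st('back')
for b in (3,6,9,11,13):
    p,o_=pose(.210,.008,b); servo_line(p,rate=.07,ori=o_); o=st(b)
    if np.abs(o['contact_force']).max()>10: print('HIGH'); break
for n in('scene','top'): cv2.imwrite(f'pics/{n}5.png',read_camera(n)[:,:,::-1])
s=cv2.imread('pics/scene5.png')
cv2.imwrite('pics/c5.png',cv2.resize(s[130:260,150:350],None,fx=4,fy=4,interpolation=cv2.INTER_CUBIC))
E
```

```text
expected end px in crop [374.85878192 153.85424754]
back t11.57 L(mm) [ 0.5 32.9 14.7] F [-0.3  0.5 -0.8] M [-0.02 -0.08  0.04] g0.274
3 t11.83 L(mm) [ 0.4 34.4 22.1] F [ 0.3 -0.3 -1.3] M [-0.05 -0.05  0.01] g0.274
6 t12.12 L(mm) [ 0.2 34.2 31.1] F [-0.2  0.  -1.8] M [ 0.12 -0.12  0.04] g0.271
9 t12.40 L(mm) [ 0.  35.  40.1] F [ 0.1  0.4 -0.3] M [ 0.07 -0.09 -0.02] g0.270
11 t12.65 L(mm) [ 0.1 36.  46.2] F [ 1.1  0.4 -1.1] M [ 0.15 -0.13  0.04] g0.277
13 t12.90 L(mm) [ 0.1 37.7 52.3] F [ 0.  -0.3 -0.2] M [ 0.17 -0.09  0.01] g0.273
```

View pics/c5.png

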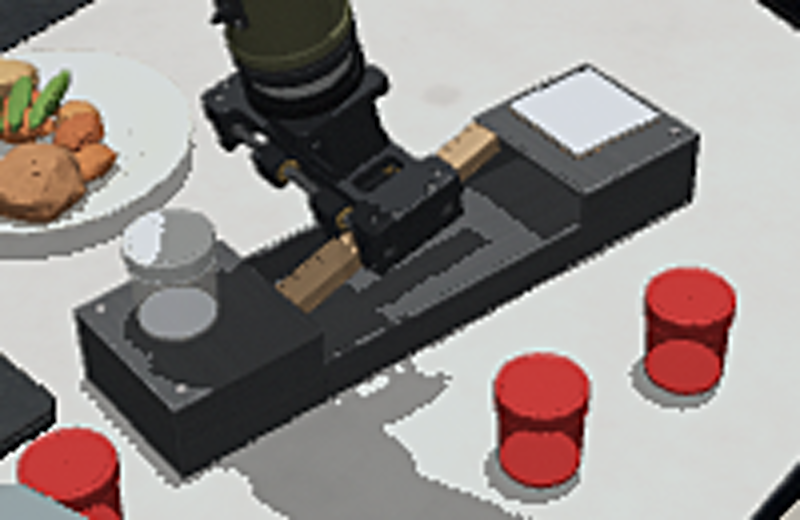

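```bash
python3 - <<'E'
from h import *
for nm,b in((' b13',13),('b11',11),('b9',9)):
    p,_=pose(.210,.0075,13); l=L(p); r=np.radians(b)
    def pt(along,nrm,x=0): return (proj('scene',W(x,l[1]-along*np.cos(r)+nrm*np.sin(r),l[2]+along*np.sin(r)+nrm*np.cos(r)))-[150,130])*4
    print(nm,'end top corners',pt(.1215,.0115,.012).round(),pt(.1215,.0115,-.012).round(),'bottom corner',pt(.1215,-.0045,-.012).round(),'line at y~100 top',pt(-.065,.0115,-.012).round(),pt(-.065,.0115,.012).round())
E
```

```text
b13 end top corners [483. 126.] [506. 142.] bottom corner [509. 158.] line at y~100 top [290. 302.] [268. 283.]
b11 end top corners [484. 130.] [507. 146.] bottom corner [510. 163.] line at y~100 top [289. 299.] [268. 280.]
b9 end top corners [485. 134.] [508. 150.] bottom corner [510. 168.] line at y~100 top [289. 296.] [268. 278.]
```

The observed end corners, about (473,122) and (500,137), match a slant of about 13–14°. The −y end is well above the pad. Drawing it out along its axis.

```bash
python3 - <<'E'
from h import *
r=np.radians(13)
for d in (.03,.06,.09,.12,.145):
    p,_=pose(.210-d*np.cos(r),.008+d*np.sin(r),13); servo_line(p,rate=.08); o=st(d)
    if np.abs(o['contact_force']).max()>10: print('HIGH'); break
for n in('scene','top'): cv2.imwrite(f'pics/{n}6.png',read_camera(n)[:,:,::-1])
s=cv2.imread('pics/scene6.png')
cv2.imwrite('pics/c6.png',cv2.resize(s[100:260,150:350],None,fx=3.7,fy=3.7,interpolation=cv2.INTER_CUBIC))
E
```

```text
0.03 t13.53 L(mm) [ 0.1  7.3 59.4] F [-0.5  0.2  0.4] M [ 0.18 -0.08 -0.02] g0.276
0.06 t14.05 L(mm) [  0.1 -21.7  66.1] F [-0.2  1.1 -1.2] M [ 0.19 -0.15  0.05] g0.271
0.09 t14.57 L(mm) [  0.1 -51.   72.9] F [ 0.   0.5 -0.4] M [ 0.2  -0.08  0.04] g0.273
0.12 t15.10 L(mm) [  0.1 -80.2  79.6] F [ 0.5  0.2 -0.1] M [ 0.2  -0.1   0.01] g0.276
0.145 t15.57 L(mm) [  -0.  -104.9   85.3] F [-0.3 -0.1 -0.6] M [ 0.15 -0.14 -0.01] g0.273
```

View pics/c6.png

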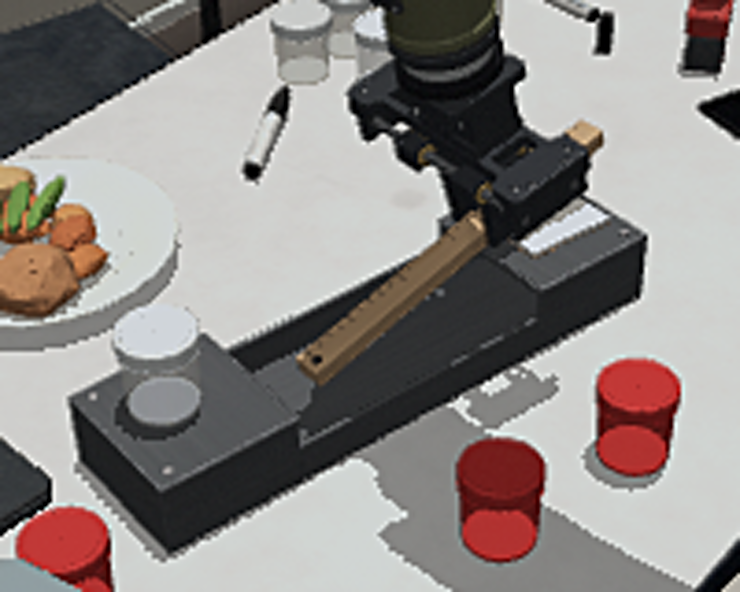

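The +y end, about (312,367), is clear of the cup cover, with no contact forces. Lifting straight up, then levelling.

```bash
python3 - <<'E'
from h import *
servo_line(W(0,-.104,.16),rate=.1); st()
servo_line(W(0,-.100,.25),rate=.1,ori=ori(0,0)); sleep(.5); st('up')
for n in('scene','top'): cv2.imwrite(f'pics/{n}7.png',read_camera(n)[:,:,::-1])
s=cv2.imread('pics/scene7.png');t=cv2.imread('pics/top7.png')
cv2.imwrite('pics/c7.png',cv2.resize(s[50:250,130:390],None,fx=3,fy=3,interpolation=cv2.INTER_CUBIC))
def pt(a,n,x=0): return (proj('scene',W(x,-.100-a,.25+n))-[130,50])*3
for a in(.1215,-.1785): print(a,pt(a,.0115,.012).round(),pt(a,.0115,-.012).round(),pt(a,-.0045,-.012).round())
E
```

```text
t16.57 L(mm) [  -0.4 -104.   159.5] F [-0.3 -0.5 -1.6] M [ 0.22 -0.1  -0.03] g0.274
up t18.12 L(mm) [ -0.  -99.9 250. ] F [-0.1  0.1 -0.4] M [-0.08 -0.08  0.02] g0.273
0.1215 [547. 116.] [567. 126.] [565. 142.]
-0.1785 [268. 230.] [286. 243.] [288. 261.]
```

View pics/c7.png

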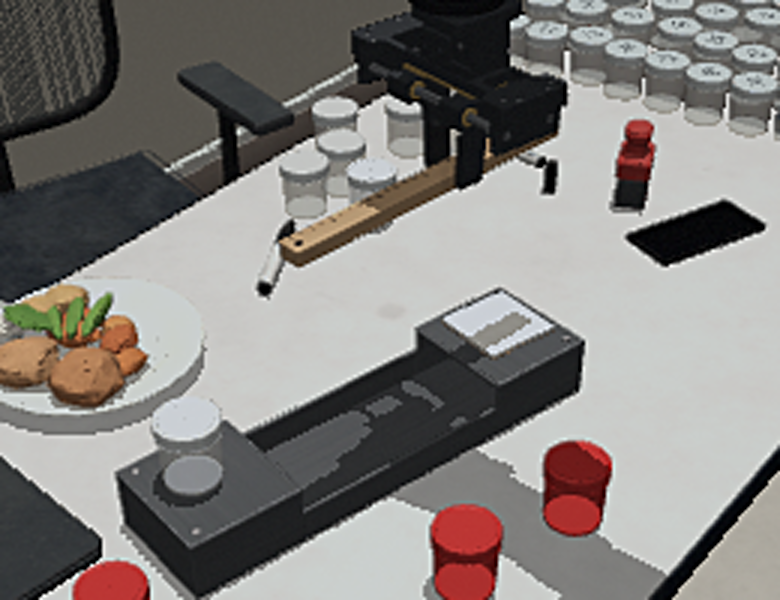

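View pics/top7.png

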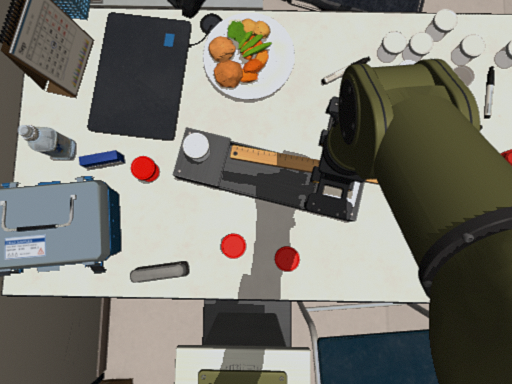

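The ruler's +y end appears at about (282–305, 238–265), slightly below and to the right of the prediction. I'll triangulate the slope before handing in.

```bash
python3 - <<'E'
import cv2,numpy as np
s=cv2.imread('pics/scene7.png');t=cv2.imread('pics/top7.png')
a=cv2.resize(s[80:145,215:325],None,fx=7,fy=7,interpolation=cv2.INTER_CUBIC)
b=cv2.resize(t[135:205,220:330],None,fx=7,fy=7,interpolation=cv2.INTER_CUBIC)
cv2.imwrite('pics/s7z.png',a);cv2.imwrite('pics/t7z.png',b)
E
```

```text
(no output)
```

View pics/s7z.png

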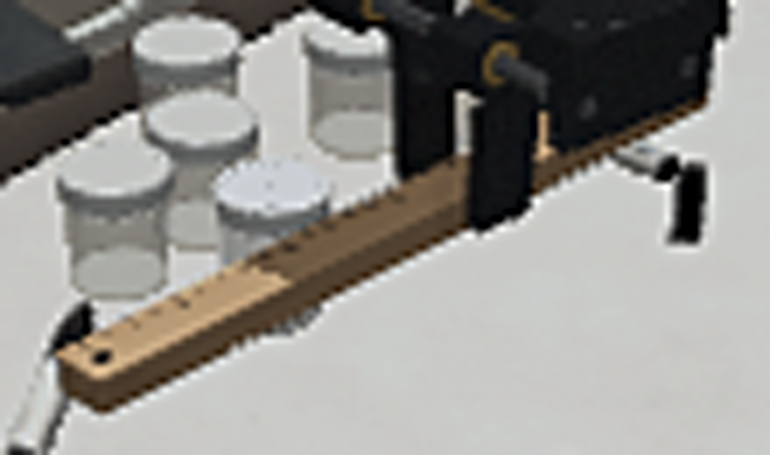

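View pics/t7z.png

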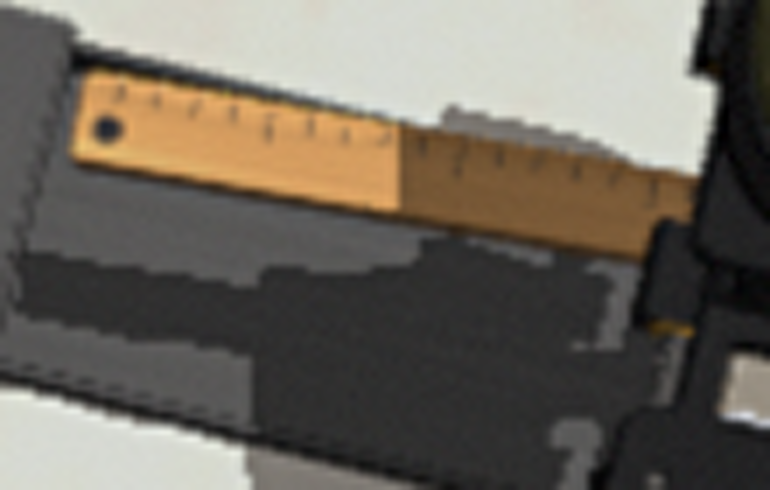

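```bash
python3 - <<'E'
from h import *
g=lambda X,Y:((X+.5)/7-.5+215,(Y+.5)/7-.5+80)
f=lambda X,Y:((X+.5)/7-.5+220,(Y+.5)/7-.5+135)
for n,a,b in [('hole',(107,129),(101,357)),('+x corner',(85,70),(57,352)),('-x corner',(72,160),(100,381)),('shadow -x',(400,211),(292,289)),('shadow +x',(399,126),(244,265))]:
    p,e=tri(f(*a),g(*b)); print(n,(L(p)*1e3).round(1),'gap mm',round(e*1e3,1))
# -y bottom edge line in scene: ruler bottom -x edge pixels
for X,Y in [(105,410),(300,322),(470,232),(540,195),(706,103)]: print(g(X,Y))
for b in(0,2,4):
  for a in(.10,-.16):
    r=np.radians(b); print(b,a,((proj('scene',W(-.012,-.1-a*np.cos(r)-.0045*np.sin(r),.25+a*np.sin(r)-.0045*np.cos(r))))).round(1))
E
```

```text
hole [-14.4  70.2 260.4] gap mm 0.1
+x corner [ -0.9  79.2 259.8] gap mm 1.3
-x corner [-24.   77.3 258.6] gap mm 0.6
shadow -x [-16.3  -8.6 257.1] gap mm 0.0
shadow +x [  4.6  -3.5 259.3] gap mm 1.1
(229.57142857142858, 138.14285714285714)
(257.42857142857144, 125.57142857142857)
(281.7142857142857, 112.71428571428572)
(291.7142857142857, 107.42857142857143)
(315.42857142857144, 94.28571428571429)
0 0.1 [312.5 100. ]
0 -0.16 [232.3 134.2]
2 0.1 [312.6  98.7]
2 -0.16 [232.5 136.2]
4 0.1 [312.7  97.5]
4 -0.16 [232.7 138.1]
```

The ruler's upper face triangulates to z 257–260 mm along its length, so it is level within about 1°. The underside is about 243 mm high, against 160 mm needed. The remaining offset is a yaw of about 4° in the hand, which does no harm. Last, I check for creep and compare the cup and pad with the first picture.

```bash
python3 - <<'E'
from h import *
sleep(1.0); st('hold'); s2=read_camera('scene')[:,:,::-1].copy()
s0=cv2.imread('pics/scene0.png');s1=cv2.imread('pics/scene7.png')
print('ruler region change',np.abs(s2[80:145,215:325].astype(int)-s1[80:145,215:325]).mean())
for nm,(r0,r1,c0,c1) in {'cup':(178,215,175,210),'pad':(144,172,270,318)}.items():
    d=np.abs(s2[r0:r1,c0:c1].astype(int)-s0[r0:r1,c0:c1]).max(2); print(nm,'px changed>25:',(d>25).sum(),'of',d.size)
cv2.imwrite('pics/c8.png',np.hstack([cv2.resize(x[130:230,160:340],(396,220),interpolation=cv2.INTER_CUBIC) for x in(s0,s2)]))
E
```

```text
hold t19.22 L(mm) [  -0. -100.  250.] F [-0.6 -0.5 -0. ] M [-0.07 -0.05 -0.02] g0.275
ruler region change 0.8394871794871794
cup px changed>25: 0 of 1295
pad px changed>25: 163 of 1344
```

View pics/c8.png

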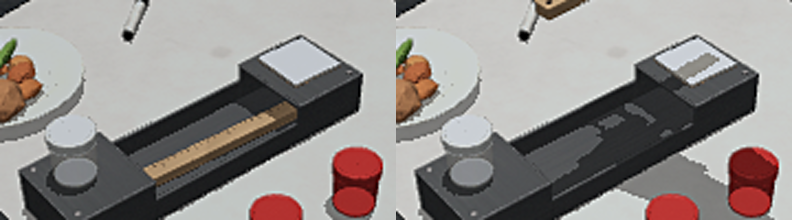

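The cup is unchanged, the pad outline is the same with only a shadow across it, and the ruler is steady. Handing in.

```bash
python3 -c "
from bench import *
print(job_done())"
```

```text
the job is handed in; nothing more can be done
None
```

The ruler is out of the tray and held still and level, well clear above it. I handed the job in at about 19.3 s of the 38 s allowed; no verdict was reported.

**What I did:**
- I lowered the open fingers into the trough turned 48°, because they are too wide to fit straight across it. I closed on the ruler and turned the gripper into line with the tray.
- I slid the ruler under the cup-side cover until it met the end wall (about 14 N) and backed off slightly.
- I slanted it 13° with the pad-side end up, drew it out along its axis over the pad, then lifted and levelled it.

**Last checks:**
- **Height and level:** the upper face triangulates to 257–260 mm, so the underside is about 243 mm above the desk against the 160 mm needed. That measurement covers the cup-side part of the ruler, which is level within about 1°. The other end is partly hidden by the arm.
- **Grip:** width is 24 mm, matching the ruler, and there was no visible creep over a second.
- **Cup:** no change from the first picture.
- **Pad:** its outline looks the same. The pixels that changed there look like the ruler's shadow across it.

**Disagreement:** the cup-side end was about 12 mm to the side of where I predicted. The ruler sits about 4° turned in the grip, which affects neither its height nor its level.

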